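# Pack the brush in the shoe-care kit and snap its lid shut

### The job

Finish packing the travelling shoe-care kit: lay the shorter of the two loose brushes, bristles down, in the kit's empty long compartment, which the longer brush does not fit. Then tip the lid shut and press its front down until the sprung catch snaps over and the lid is fully home, easing off at once without leaning on it, and let go. Leave the longer brush and the other things on the bench alone.

Things in the scene. Friction and masses are not known exactly. Their poses are not given: they have to be found in the camera images.
- kit: Open moulded kit case of grey plastic, 179 x 223 x 54 mm (x, y, z) without its lid; its rubber feet do not slip. Origin: centre of its underside; x points to its hinged rear side, y to its left, z up. Walls 4 mm, rim 54 mm above the origin. Low dividers part it into a rear row with three flat tins, a small cell at the front right with a black block, and the empty front compartment.
- kit_bay (a point): Middle of the floor of the empty front compartment, 96 mm (kit x) by 149 mm (kit y), at kit (-37.5, 32.5, 8) mm; axes as the kit's. The front and left walls beside it rise 46 mm above this floor, the dividers on its rear and right 20 mm.
- kit_lid (a joint): Angle of the lid about its hinge, rad: 0 fully home, 1.57 upright, 1.95 leaning back on its stop. The lid is a shallow grey tray 179 x 223 x 13 mm, 0.2 kg. Its hinge is stiff: it stays where it is left and takes 1 to 3 N near the free edge to tip. It meets the catch at about 0.07 rad; the push at the front then rises to a peak of 7 to 9 N near 0.05 rad and falls away; below 0.033 rad the catch pulls it home to a solid stop.
- lid_hinge (a point): Middle of the lid's hinge axis, which runs along the kit's y, at kit (94.5, 0, 54) mm. Axes as the kit's.
- lid_press (a point): Middle of the ribbed thumb pad on the lid's outer face, 30 mm behind its front edge; 154.5 mm from the hinge axis along the lid and 13 mm out from it. Axes are the lid's: x from the free edge towards the hinge, y along the hinge, z out of the outer face (up when shut). With the lid shut it lies at kit (-60, 0, 67) mm.
- lid_edge (a point): Middle of the lid's free edge at its outer face, 184 mm from the hinge axis along the lid; axes as lid_press. With the lid shut it lies at kit (-89.5, 0, 67) mm.
- kit_catch (a joint): Angle of the black sprung catch tongue (50 mm wide) that stands before the middle of the front wall, up to 111 mm in front of the kit's origin and 75 mm above it, rad: 0 upright at rest, growing to about 0.07 as the lid's ledge pushes it outward; once past, it springs back to 0 over the ledge and holds the lid. It needs no touching.
- brown_brush: The shorter loose brush, red-brown wooden back up, bristles down, 49 x 130 x 40 mm (x, y, z), 0.13 kg. Origin: centre of its underside; y along its length, z up. Grip it across x (about 49 mm).
- white_brush: The longer loose brush, same kind, 51 x 168 x 52 mm, too long for the compartment. Origin: centre of its underside; y along its length. To be left alone.
- white_bottle_2: White bottle 42 x 54 x 130 mm standing at the right of the bench, a bystander. Origin: centre of its underside.
- jar_lid: White screw lid 65 x 65 x 12 mm lying on the bench at the right, a bystander. Origin: centre of its underside.
- jar_front_3: Glass cream jar 62 x 62 x 50 mm standing at the left of the bench, a bystander. Origin: centre of its underside.
- jar_black_big: Black glass jar 68 x 68 x 75 mm standing at the right towards the back, a bystander. Origin: centre of its underside.

How it is judged:
By the outcome, as a careful person would: the job done as asked, in the order asked, and still so for the second after the job is handed in, with the robot touching nothing.
It also fails if it takes over 69 s, if anything falls off the work surface, if the arm or the gripper's body presses on something with over 40 N, if the wrist force passes 120 N, or if a joint passes its speed limit or range.

### The arm

A 6-joint arm with a two-finger parallel gripper is mounted at the origin on a cart in front of the work surface, level with it; the furniture and walls round the work are solid. World frame = base frame: x ahead of the robot, y to its left, z up, the work surface at z = 0. Lengths are in m, angles in rad, forces in N, time in s.
With the tool pointing down it reaches from about 0.425 to 0.95 m from the base axis. Payload 14.7 kg.
Tool frame: the origin (TCP) lies midway between the tips of the shut fingers; the grasp point (between the pads) lies 19 mm behind it; z points along the fingers, y is the line along which they close (so a half turn about z gives the same grasp; the last joint's range is limited). The gripper opens to 85 mm and grips with 20 to 120 N. Pads are 22 mm wide; open, the fingers measure 114 mm over their backs; the gripper's body (76 mm by 85 mm) begins 54 mm behind the grasp point. The pads swing forward as they close: fully open they stand 13 mm farther back than shut.
Start: joints at [1.131, 0.48, 1.596, -0, 1.065, -0.047], TCP at [0.249, 0.601, 0.231] pointing down, gripper open.
Joint ranges: [-2.75, 2.75], [-0.82, 2.05], [0.23, 2.67], [-1.56, 4.7], [0.09, 2.69], [-2.92, 2.92]. Speed limits (rad/s): [1.89, 1.89, 2.39, 3.01, 3.01, 3.01].

### API

Orientations are given as a rotation vector (axis times angle).
In Python, from rig import bot, open_jaws, close_gripper, optics, workorder, spotter gives the robot as it stands. The module is installed in compiled form; this text tells all that it offers. Calls block until the motion is done:
- bot.move_pose(position, orientation): joint-space move of the TCP to a pose.
- bot.line_to(position, frame=None, vel=0.15): straight line of the TCP; frame=None keeps the orientation; vel is the mean speed in m/s.
- bot.set_joints(angles): joint-space move.
- open_jaws() and close_gripper(f_grip=None): open the fingers fully, or close them until they stop; f_grip is the grip in N (None keeps the last).
- bot.sleep(seconds).
- bot.ik(position, orientation): joint angles nearest the present ones, or None.
- bot.observe(): the state.
- optics.get_image(name): name is "scene" or "side" or "wrist"; returns (picture, depth): 420x560x3 uint8, red, green, blue; 420x560 float32, m along the optical axis (not along the pixel's ray), 0 where there is no reading.
- optics.get_calibration(name): a dict with "vertical_fov" (degrees; the focal length in pixels is half the picture's height over the tangent of half this angle, whatever the lens; pixels are square), "cx", "cy" (the principal point, pixels), "R" (3x3) and "t" (3): a world point X has camera coordinates R X + t; the wrist camera has in their place "mount" (4x4, takes a point from camera to tool coordinates, whose origin is the TCP and whose axes are the flange's). Camera axes: x right, y down, z forward; pixel columns grow to the right and rows downward; lengths in m; the calibration is good to about 2 mm. A picture is of the moment at which its call begins: read the wrist's pose just before it. get_calibration takes no time and is no camera call.
A pose or a line that the arm cannot do raises bot.Unreachable and nothing moves.
- workorder.close_job(): hands the job in; it is judged then, once.
Trained networks look in the newest picture that a camera, given by its name, has taken for a name from the list of things; names that differ only in an ending like _2 or _b are one class to them, and where a whole thing is asked for, a point or a joint stands for the part that bears it (a point fixed in the world has none). Each returns a list of dicts, best first, with "p" (0 to 1); they miss things now and then, are a little off and sometimes report something else, mostly with a low value. They report only what shows in the picture. A call takes as long as a camera call.
- spotter.look_for(camera, query): "location" ([column, row] in pixels, amid what is visible of it).
- spotter.silhouettes(camera, query): "region" (420x560 bool, what is visible of it) and "location" ([column, row] in pixels, amid what is visible of it).
The state is a dict: "time": time; "joint_pos": joint angles; "joint_vel": joint speeds; "effort": joint torques, N m; "eef_pos": TCP position; "orientation": TCP orientation; "force": force on the tool from outside, world axes, zero at the start; "moment": the same for the moment, N m; "finger_gap": opening from 0.0 (shut) to 1.0 (fully open); "gripper_force": force on a finger pad.
Only numpy, scipy, OpenCV 4.12 (cv2) and the standard library are available. Lean on these libraries where they do the work, as an engineer would, in place of code of your own. Each camera call takes 0.05 s, during which the arm holds its last target. There are 200 camera calls.

## Working session

There is one attempt and no reset: what is moved stays moved. The work goes in short steps, each a Python script; the robot and the scene stay as the last script left them, time stands still between calls to the robot, and variables do not carry over. Pictures are saved under pics/ and viewed, at most 10 in all, crops included, and the job is handed in when it is done.

```bash
mkdir -p pics; cat > h.py <<'E'
import numpy as np, cv2
from rig import bot, open_jaws, close_gripper, optics, workorder, spotter
from scipy.spatial.transform import Rotation as Ro
def cloud(name, st=None):
    st=bot.observe(); im,d=optics.get_image(name); c=optics.get_calibration(name)
    f=210/np.tan(np.radians(c["vertical_fov"])/2)
    v,u=np.mgrid[:420,:560]
    P=np.stack([(u-c["cx"])/f*d,(v-c["cy"])/f*d,d],-1)
    if "R" in c: W=(P-np.array(c["t"]))@np.array(c["R"])
    else:
        M=np.array(c["mount"]); W=P@M[:3,:3].T+M[:3,3]
        W=W@Ro.from_rotvec(st["orientation"]).as_matrix().T+np.array(st["eef_pos"])
    W[d==0]=np.nan
    return im,W
def save(n,im): cv2.imwrite(f"pics/{n}.png",im[...,::-1])
E
python3 - <<'E'
from h import *
ims=[]
for n in("scene","side"):
    im,W=cloud(n); ims.append(im); np.save(n+".npy",W)
    for q in("kit","brown_brush","white_brush","kit_lid"):
        for r in spotter.silhouettes(n,q)[:2]:
            p=W[r["region"]]; p=p[~np.isnan(p[:,0])]
            if len(p)<5: continue
            print(n,q,round(r["p"],2),np.round(r["location"]),len(p),np.percentile(p,[2,50,98],axis=0).round(3).tolist())
            if q=="brown_brush" or q=="kit": 
                t=p[p[:,2]>np.percentile(p[:,2],98)-.012] if q=="brown_brush" else p
                print(cv2.minAreaRect((t[:,:2]*1000).astype(np.float32)))
    save(n,im)
st=bot.observe();print(st["time"],st["eef_pos"],st["orientation"])
print({n:(np.array(optics.get_calibration(n)["t"]).round(2)) for n in("scene","side")})
E
```

```text
scene kit 0.98 [305. 191.] 1275 [[0.569, -0.183, 0.086], [0.595, -0.114, 0.167], [0.623, -0.033, 0.232]]
((417.09716796875, -77.50334167480469), (168.90097045898438, 1072.8848876953125), 81.9259262084961)
scene brown_brush 0.67 [212. 264.] 322 [[0.36, 0.235, 0.003], [0.375, 0.277, 0.033], [0.409, 0.316, 0.042]]
((383.46453857421875, 280.0616455078125), (52.33867645263672, 77.8292007446289), 16.704570770263672)
scene white_brush 0.74 [385. 230.] 611 [[0.475, -0.502, -0.003], [0.486, -0.42, 0.038], [0.527, -0.347, 0.053]]
scene kit_lid 0.97 [307. 186.] 1291 [[0.568, -0.182, 0.089], [0.595, -0.115, 0.168], [0.623, -0.032, 0.232]]
side kit 0.86 [285. 215.] 3577 [[0.376, -0.186, 0.003], [0.518, -0.06, 0.045], [0.626, 0.066, 0.233]]
((545.063720703125, 36.5963134765625), (486.96331787109375, 290.362548828125), 63.75980758666992)
side brown_brush 0.52 [220. 180.] 299 [[0.367, 0.192, 0.003], [0.392, 0.238, 0.036], [0.42, 0.309, 0.042]]
((395.0806884765625, 253.18215942382812), (46.66731262207031, 131.93006896972656), 11.447025299072266)
side white_brush 0.59 [313. 301.] 1036 [[0.481, -0.511, 0.001], [0.497, -0.447, 0.049], [0.526, -0.355, 0.054]]
side white_brush 0.52 [302. 193.] 1347 [[0.558, -0.189, 0.005], [0.598, -0.08, 0.142], [0.633, 0.034, 0.235]]
side kit_lid 0.76 [300. 195.] 1232 [[0.56, -0.189, 0.06], [0.598, -0.079, 0.144], [0.632, 0.034, 0.235]]
0.5 [0.2488095  0.60049632 0.23128826] [ 6.13075102e-01  3.08117758e+00 -4.32872630e-05]
{'scene': array([0.08, 0.38, 1.43]), 'side': array([-0.53,  0.14,  1.35])}
```

View pics/scene.png

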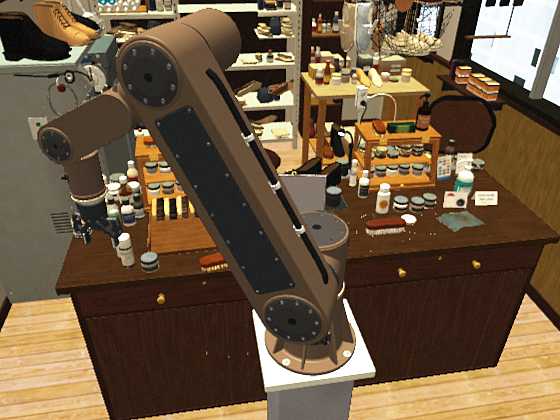

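View pics/side.png

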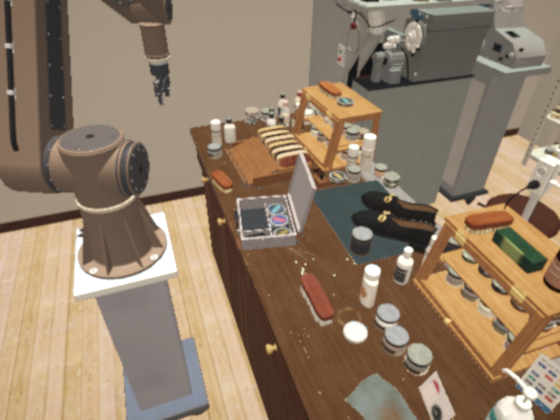

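Side view: the kit sits at about (268,218) with its lid up at (300,190), the brown brush is at (221,181) and the white brush at (317,297). The arm is clear of all of them. Next I'll take wrist views above the kit and the brush.

```bash
cat >> h.py <<'E'
def down(ang):  # tool down, closing line (tool y) at world angle ang
    a=ang+np.pi/2
    return (Ro.from_euler("z",a)*Ro.from_euler("x",np.pi)).as_rotvec()
E
python3 - <<'E'
from h import *
bot.move_pose([0.43,0.27,0.27],down(np.radians(11.4)))
im1,W1=cloud("wrist"); np.save("w1.npy",W1); save("w1",im1)
for r in spotter.silhouettes("wrist","brown_brush")[:2]:
    p=W1[r["region"]]; p=p[~np.isnan(p[:,0])]; 
    print(r["p"],r["location"],np.percentile(p,[2,50,98],axis=0).round(3).tolist())
    t=p[(p[:,2]>.03)&(p[:,2]<.06)]; print(cv2.minAreaRect((t[:,:2]*1000).astype(np.float32)))
bot.move_pose([0.45,-0.04,0.36],down(0))
im2,W2=cloud("wrist"); np.save("w2.npy",W2); save("w2",im2)
for r in spotter.silhouettes("wrist","kit")[:2]:
    p=W2[r["region"]]; p=p[~np.isnan(p[:,0])]; 
    print(r["p"],r["location"],np.percentile(p,[2,50,98],axis=0).round(3).tolist())
    np.save("kitmask.npy",r["region"]) 
s=bot.observe();print(s["time"],s["joint_pos"],s["eef_pos"])
save("both",cv2.resize(np.hstack([im1,im2]),(800,300)))
E
```

```text
0.77 [245.4, 175.1] [[0.366, 0.2, 0.034], [0.394, 0.262, 0.039], [0.422, 0.318, 0.042]]
((393.8778076171875, 258.22027587890625), (46.47011184692383, 128.16188049316406), 13.088469505310059)
0.57 [378.4, 175.7] [[0.38, -0.17, 0.008], [0.579, -0.043, 0.074], [0.63, 0.057, 0.235]]
0.2 [436.1, 187.8] [[0.561, -0.175, 0.06], [0.606, -0.047, 0.165], [0.632, 0.031, 0.237]]
3.3417 [-1.53702156e-01  7.30569561e-02  1.84409243e+00  1.95557366e-04
  1.22514089e+00 -1.55336514e-01] [ 0.45008034 -0.03899761  0.3595965 ]
```

View pics/both.png

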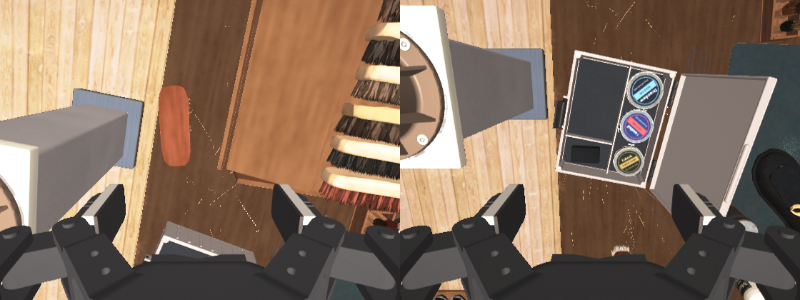

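The wrist views show the brown brush at left (174,125). At right is the kit, with its bay at (600,97), lid leaning back to the right and catch at (560,113). The kit is yawed about −13°, so I'll fit its pose from the rim points.

```bash
python3 - <<'E'
from h import *
W=np.load("w2.npy").reshape(-1,3)
m=(W[:,2]>.047)&(W[:,2]<.06)&(W[:,0]>.33)&(W[:,0]<.68)&(W[:,1]>-.22)&(W[:,1]<.12)
p=W[m]; print(len(p),np.median(p[:,2]))
from scipy.optimize import minimize
# rim model: distance to box outline centerline (2mm inside), front + two sides, capped
def cost(v):
    x,y,a=v; c,s=np.cos(a),np.sin(a); d=p[:,:2]-[x,y]; k=np.c_[d@[c,s],d@[-s,c]]
    q=np.abs(k)-[87.5e-3,109.5e-3]
    sd=np.minimum(np.maximum(q[:,0],q[:,1]),0)+np.hypot(*np.maximum(q,0).T)
    return np.minimum(np.abs(sd),.006).sum()
best=min((minimize(cost,[x,y,a],method="Nelder-Mead",options=dict(xatol=1e-4,fatol=1e-5)) for x in(.46,.48,.5) for y in(-.08,-.06,-.04) for a in(-.3,-.22,-.15)),key=lambda r:r.fun)
print(best.x,np.degrees(best.x[2]),best.fun/len(p))
x,y,a=best.x;c,s=np.cos(a),np.sin(a)
A=W[~np.isnan(W[:,0])]; d=A[:,:2]-[x,y]; k=np.c_[d@[c,s],d@[-s,c],A[:,2]]
# sections along kit x at y in bay, and along lid
for y0 in(.03,-.02):
  for lo in np.arange(-.12,.24,.01):
    t=k[(abs(k[:,1]-y0)<.006)&(k[:,0]>=lo)&(k[:,0]<lo+.01)]
    if len(t): print(round(lo*1e3),np.percentile(t[:,2]*1e3,[5,50,95]).round(),end="; ")
  print()
L=k[(abs(k[:,1])<.06)&(k[:,0]>.1)&(k[:,2]>.09)&(k[:,2]<.22)]
f=np.polyfit(L[:,2],L[:,0],1);print("lid slope",f, "angle",np.pi/2+np.arctan(f[0]))
E
```

```text
3427 0.05468119470730354
[ 0.47523817 -0.05146257 -0.19797635] -11.343209471471479 0.001953348807630103
-120 [-0.  1.  2.]; -110 [-0.  1. 25.]; -100 [ 1. 24. 64.]; -90 [ 9. 33. 56.]; -80 [ 8.  9. 11.]; -70 [ 8. 10. 11.]; -60 [ 8. 10. 11.]; -50 [  9. 458. 460.]; -40 [  8.  10. 460.]; -30 [  9. 458. 460.]; -20 [446. 456. 460.]; -10 [436. 448. 456.]; 0 [424. 440. 448.]; 10 [381. 417. 432.]; 20 [384. 425. 442.]; 30 [417. 428. 438.]; 40 [ 10. 420. 426.]; 50 [16. 31. 32.]; 60 [ 9. 21. 32.]; 70 [ 8.  9. 11.]; 80 [ 9. 30. 55.]; 90 [61. 62. 63.]; 100 [ 0. 62. 76.]; 110 [  1. 100. 122.]; 120 [126. 149. 168.]; 130 [173. 202. 238.]; 140 [215. 221. 233.]; 
-110 [71. 74. 76.]; -100 [ 41. 430. 434.]; -90 [  9. 427. 432.]; -80 [  8.  10. 429.]; -70 [ 8.  9. 11.]; -60 [ 8. 10. 11.]; -50 [ 8. 10. 11.]; -40 [ 8.  9. 11.]; -30 [ 8. 10. 11.]; -20 [ 8.  9. 11.]; -10 [ 8.  9. 11.]; 0 [ 8. 10. 11.]; 10 [ 9. 22. 30.]; 20 [ 9. 30. 32.]; 30 [29. 31. 32.]; 40 [29. 31. 33.]; 50 [29. 31. 32.]; 60 [29. 31. 32.]; 70 [29. 31. 32.]; 80 [ 9. 36. 55.]; 90 [61. 62. 63.]; 100 [ 1. 63. 77.]; 110 [  1. 100. 121.]; 120 [126. 149. 168.]; 130 [173. 203. 238.]; 140 [215. 220. 233.]; 
lid slope [0.21783326 0.09300903] angle 1.785278981102697
```

```bash
cat >> h.py <<'E'
KX,KY,KA=0.4752,-0.0515,-0.198
def kit(x,y,z): 
    c,s=np.cos(KA),np.sin(KA); return [KX+c*x-s*y,KY+s*x+c*y,z]
def rep(tag=""):
    s=bot.observe(); print(tag,round(s["time"],2),np.round(s["eef_pos"],4),"F",np.round(s["force"],1),"gap",round(s["finger_gap"],3),"gf",round(s["gripper_force"],1))
E
python3 - <<'E'
from h import *
g=down(np.radians(12.6))
bot.move_pose([.394,.2575,.13],g)
bot.line_to([.394,.2575,.018],vel=.1); rep("at")
close_gripper(30); rep("grip")
bot.line_to([.394,.2575,.2],vel=.15); rep("lift")
b=kit(-.022,.0325,.15)
bot.move_pose(b,down(KA)); rep("over")
im,W=cloud("wrist"); i2,_=cloud("side"); save("held",cv2.resize(np.hstack([im,i2]),(800,300)))
E
```

```text
at 6.03 [0.3943 0.2577 0.0184] F [-0.8  0.3  0.1] gap 1.003 gf 0.0
grip 6.46 [0.3942 0.2576 0.0184] F [-0.5 -0.4  7.5] gap 0.553 gf 30.1
lift 7.83 [0.3936 0.2573 0.1993] F [-0.1  0.1 -1.1] gap 0.553 gf 31.1
over 8.93 [ 0.46   -0.0146  0.15  ] F [ 0.1 -0.1 -1.1] gap 0.556 gf 31.1
```

View pics/held.png

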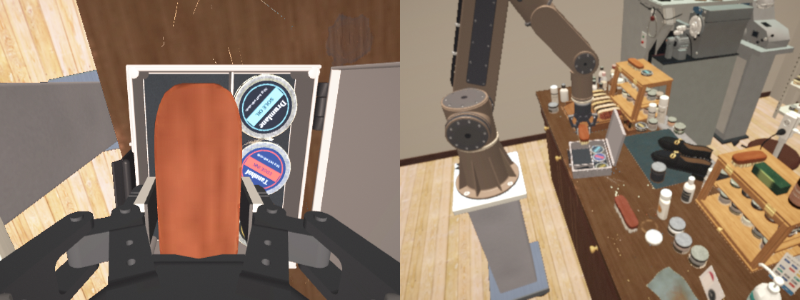

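The brush is held square over the bay. I'll check its extent, then lower it with a force guard.

```bash
python3 - <<'E'
from h import *
im,W=cloud("wrist"); w=W.reshape(-1,3); col=im.reshape(-1,3).astype(int)
m=(col[:,0]>col[:,2]+60)&(w[:,2]>.11)&(w[:,2]<.2); p=w[m]
c,s=np.cos(KA),np.sin(KA); d=p[:,:2]-[KX,KY]; k=np.c_[d@[c,s],d@[-s,c],p[:,2]]
print(len(k),np.percentile(k,[1,50,99],axis=0).round(4).tolist())
for lo in (.05,.08): 
    t=k[abs(k[:,1]-lo)<.006]; print(lo,np.percentile(t[:,0],[2,98]).round(4),np.median(t[:,2]).round(4))
ymax=np.percentile(k[:,1],99.5); dy=np.clip((.0325+.065)-ymax,-.01,.01); print("dy",dy)
P=lambda z: kit(-.022,.0325+dy,z)
bot.line_to(P(.06),vel=.12); rep()
for z in np.arange(.05,.0265,-.003):
    bot.line_to(P(z),vel=.04); f=bot.observe()["force"]
    if f[2]>1.5: break
rep("low")
open_jaws(); rep("open")
bot.line_to(P(.2),vel=.15)
bot.move_pose(kit(-.10,0.0,.36),down(KA)); rep("up")
im,W=cloud("wrist"); save("placed",im)
w=W.reshape(-1,3); d=w[:,:2]-[KX,KY]; k=np.c_[d@[c,s],d@[-s,c],w[:,2]]; col=im.reshape(-1,3).astype(int)
k=k[(col[:,0]>col[:,2]+60)&(k[:,2]>.03)&(k[:,2]<.06)&(abs(k[:,0])<.09)&(abs(k[:,1])<.115)]
print(len(k),np.percentile(k,[1,50,99],axis=0).round(4).tolist())
E
```

```text
27354 [[-0.0452, 0.0013, 0.1669], [-0.0229, 0.0538, 0.1712], [-0.0004, 0.0967, 0.1731]]
0.05 [-0.0449 -0.0008] 0.1718
0.08 [-0.0439 -0.0021] 0.1698
dy 8.094080126881675e-05
 9.97 [ 0.4604 -0.0152  0.0604] F [ 0.2 -0.6 -1.8] gap 0.554 gf 31.1
low 12.12 [ 0.4599 -0.0152  0.0288] F [ 0.6 -0.3 -1. ] gap 0.558 gf 31.1
open 12.59 [ 0.4601 -0.0152  0.0291] F [ 0.7 -0.   0.9] gap 0.996 gf 0.0
up 14.63 [ 0.3772 -0.0318  0.3591] F [ 0.  -0.  -0.3] gap 1.002 gf 0.0
3680 [[-0.0461, -0.0814, 0.0302], [-0.0213, 0.0292, 0.047], [0.0647, 0.0939, 0.0499]]
```

View pics/placed.png

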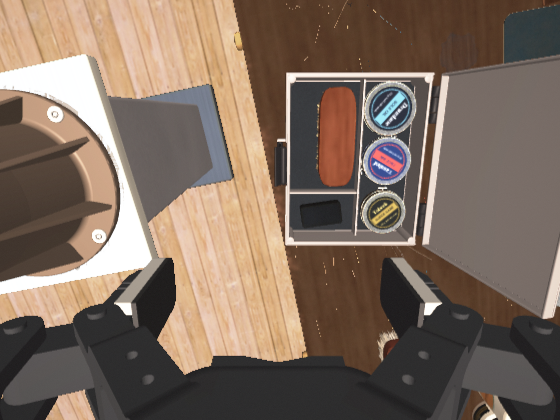

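Brush is in the bay: spans (318–355, 88–188) px, top 47 mm above the bench, which is below the rim. Now I'll tip the lid from behind with shut fingers and the tool tilted 20°.

```bash
cat >> h.py <<'E'
T=np.radians(20)
# tool down with closing line along kit x, then tilted so that the tip points towards kit -x
ORI=(Ro.from_euler("z",KA)*Ro.from_euler("y",T)*Ro.from_euler("z",-KA)*Ro.from_rotvec(down(KA))).as_rotvec()
def lidtcp(th,gap=0.,H=.0145):
    r=.155+.011*(1-th/1.79)
    u=np.array([-np.cos(th),np.sin(th)]); n=np.array([np.sin(th),np.cos(th)])
    q=np.array([.0945,.054])+r*u+(.013+H*abs(np.sin(th-T))+gap)*n
    return kit(q[0],0,q[1])
E
python3 - <<'E'
from h import *
print(Ro.from_rotvec(ORI).as_matrix()[:,2])
W=np.load("side.npy").reshape(-1,3); W2=np.load("scene.npy").reshape(-1,3)
for w in(W,W2):
    p=w[(w[:,0]>.65)&(w[:,0]<.95)&(abs(w[:,1]+.08)<.17)&(w[:,2]>.08)&(w[:,2]<.6)]
    print(len(p),np.percentile(p,[1,50,99],axis=0).round(2).tolist() if len(p) else "")
pts=[kit(.16,0,.36),lidtcp(1.79,.03)]+[lidtcp(t) for t in np.arange(1.7,-.01,-.1)]
for p in pts:
    q=bot.ik(p,ORI)
    if q is None: print("unreach",p)
print(np.round(bot.ik(pts[0],ORI),2),np.round(bot.ik(pts[-1],ORI),2),np.round(pts[1],3),np.round(pts[-1],3))
close_gripper(20)
bot.move_pose(pts[0],ORI); rep("above")
bot.move_pose(kit(.215,0,.33),ORI)
bot.line_to(lidtcp(1.79,.03),vel=.1); rep("behind")
i2,_=cloud("side"); save("behind",i2)
E
```

```text
[-0.33533774  0.06727837 -0.93969262]
25 [[0.77, -0.24, 0.08], [0.92, -0.15, 0.08], [0.95, -0.12, 0.08]]
5 [[0.7, -0.25, 0.08], [0.93, -0.21, 0.08], [0.94, -0.12, 0.08]]
[-0.18  0.59  1.15  0.01  1.75  0.02] [-0.17  0.58  2.01  0.01  0.9   0.02] [ 0.656 -0.088  0.193] [ 0.405 -0.037  0.072]
above 16.49 [ 0.6315 -0.0828  0.3604] F [-0.2 -1.2  0.4] gap -0.002 gf 0.0
behind 18.41 [ 0.6562 -0.0878  0.1934] F [-1.   0.3  0.7] gap -0.004 gf 0.0
```

View pics/behind.png

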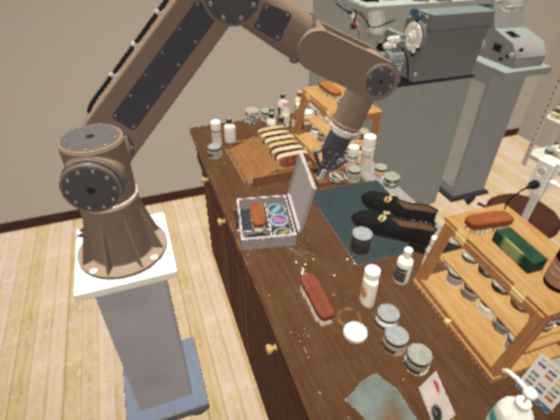

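The gripper at (333,155) is behind the lid at (302,188) and clear of everything. Now tipping the lid.

```bash
python3 - <<'E'
from h import *
for t in np.r_[1.79,np.arange(1.7,.14,-.12),.13]:
    bot.line_to(lidtcp(t),vel=.07); s=bot.observe()
    print(round(t,2),np.round(s["force"],1),end=" | ")
    if np.linalg.norm(s["force"])>15: print("STOP"); break
rep("end")
i2,W=cloud("side"); save("tipped",i2)
E
```

```text
1.79 [-0.  -0.4  0.3] | 1.7 [ 0.2 -0.1 -0.3] | 1.58 [-0.   0.4 -0.1] | 1.46 [-0.2 -0.7 -0.4] | 1.34 [ 0.7 -0.3  0. ] | 1.22 [ 0.5  0.1 -1.5] | 1.1 [-0.1 -0.1  0.3] | 0.98 [0.2 0.6 0.1] | 0.86 [ 0.6 -0.1 -0.1] | 0.74 [ 0.5  0.2 -0.2] | 0.62 [ 0.2 -1.1 -0.8] | 0.5 [-0.1 -0.5 -0.5] | 0.38 [0.3 0.1 0.2] | 0.26 [ 0.2  0.3 -0.5] | 0.14 [ 0.3  0.9 -0. ] | 0.13 [ 0.5 -0.2  0.4] | end 25.38 [ 0.4095 -0.0383  0.0916] F [ 0.5 -0.2  0.4] gap 0.001 gf 0.0
```

View pics/tipped.png

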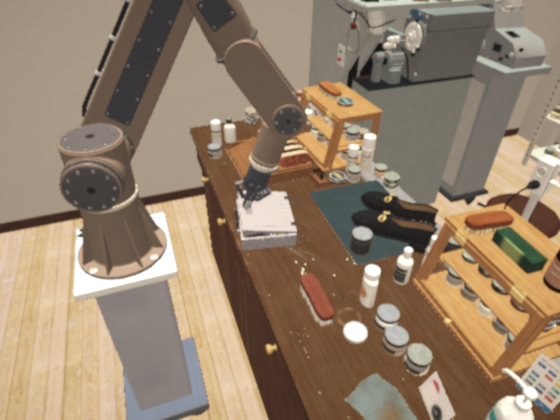

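The lid is down to about 0.13 rad with the gripper at (255,190) on it. Pressing in small steps, and retreating as soon as the force drops.

```bash
python3 - <<'E'
from h import *
x=.0945-.160
bot.line_to(kit(x,0,.106),vel=.1); bot.line_to(kit(x,0,.094),vel=.05)
f0=np.mean([bot.observe()["force"][2] for _ in range(3)]); pk=0; z=.094; log=[]
while z>.066:
    z-=.0008; bot.line_to(kit(x,0,z),vel=.03); f=bot.observe()["force"][2]-f0
    log.append((round(z*1e3,1),round(f,1))); pk=max(pk,f)
    if f>14 or (pk>5 and f<.45*pk): break
bot.line_to(kit(x,0,z+.03),vel=.15); rep("off")
print(log)
bot.line_to(kit(x,0,.2),vel=.2)
bot.move_pose(kit(-.10,0.0,.36),down(KA)); rep("up")
im,W=cloud("wrist"); save("shut",im)
w=W.reshape(-1,3); c,s=np.cos(KA),np.sin(KA); d=w[:,:2]-[KX,KY]; k=np.c_[d@[c,s],d@[-s,c],w[:,2]]
for lo in np.arange(-.12,.1,.02):
    t=k[(abs(k[:,1]-.06)<.02)&(k[:,0]>=lo)&(k[:,0]<lo+.02)&(k[:,2]<.12)]
    if len(t): print(round(lo*1e3),np.percentile(t[:,2]*1e3,[10,50,90]).round(1),end="; ")
E
```

```text
off 32.47 [ 0.4116 -0.0387  0.1051] F [ 0.1 -0.7 -0.1] gap 0.003 gf 0.0
[(93.2, np.float64(-0.1)), (92.4, np.float64(0.1)), (91.6, np.float64(0.2)), (90.8, np.float64(0.3)), (90.0, np.float64(-0.5)), (89.2, np.float64(-1.1)), (88.4, np.float64(0.6)), (87.6, np.float64(-0.1)), (86.8, np.float64(0.2)), (86.0, np.float64(-0.3)), (85.2, np.float64(0.1)), (84.4, np.float64(-0.1)), (83.6, np.float64(-0.4)), (82.8, np.float64(-0.0)), (82.0, np.float64(0.1)), (81.2, np.float64(-0.2)), (80.4, np.float64(0.5)), (79.6, np.float64(0.3)), (78.8, np.float64(0.0)), (78.0, np.float64(3.4)), (77.2, np.float64(6.7)), (76.4, np.float64(6.5)), (75.6, np.float64(5.3)), (74.8, np.float64(2.2))]
up 33.83 [ 0.377  -0.0318  0.3589] F [ 0.8 -0.4 -0.8] gap 0.004 gf 0.0
-120 [-0.2  1.   2.2]; -100 [ 0.4 68.7 75.5]; -80 [73.2 74.2 75.2]; -60 [72.2 73.4 74.5]; -40 [71.6 72.6 73.6]; -20 [70.8 71.9 73.1]; 0 [70.2 71.2 72.3]; 20 [69.4 70.4 71.6]; 40 [68.6 69.7 70.7]; 60 [68.  69.1 70.6]; 80 [60.5 69.  70.8];
```

View pics/shut.png

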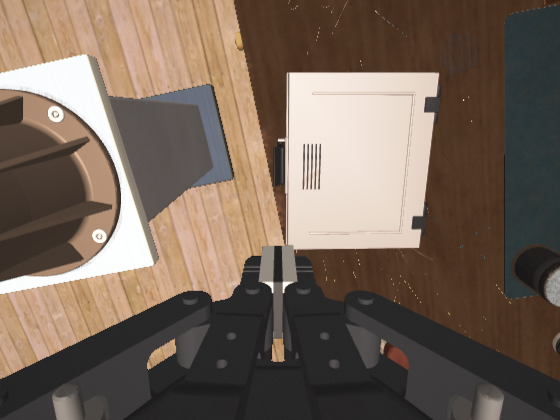

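The lid covers the case (288–438, 72–248), but it still slopes about 0.037 rad. I eased off just before the catch pulled it home, so I'll press about 1 mm further.

```bash
python3 - <<'E'
from h import *
x=.0945-.160
bot.move_pose(kit(x,0,.12),ORI); bot.line_to(kit(x,0,.079),vel=.05)
f0=np.mean([bot.observe()["force"][2] for _ in range(3)]); z=.0764; log=[]
while z>.0705:
    z-=.0006; bot.line_to(kit(x,0,z),vel=.03); f=np.mean([bot.observe()["force"][2] for _ in range(3)])-f0
    log.append((round(z*1e3,1),round(float(f),1)))
    if f>8 or (z<.0736 and f<.8): break
bot.line_to(kit(x,0,z+.03),vel=.15); rep("off")
print(log)
bot.move_pose(kit(-.10,0.0,.36),down(KA)); rep("up")
im,W=cloud("wrist"); save("shut2",im)
w=W.reshape(-1,3); c,s=np.cos(KA),np.sin(KA); d=w[:,:2]-[KX,KY]; k=np.c_[d@[c,s],d@[-s,c],w[:,2]]
for lo in np.arange(-.12,.1,.02):
    t=k[(abs(k[:,1]-.06)<.02)&(k[:,0]>=lo)&(k[:,0]<lo+.02)&(k[:,2]<.12)]
    if len(t): print(round(lo*1e3),np.percentile(t[:,2]*1e3,[10,50,90]).round(1),end="; ")
E
```

```text
off 37.42 [ 0.4114 -0.0387  0.1038] F [ 0.4 -0.1  0.2] gap -0.002 gf 0.0
[(75.8, -1.0), (75.2, -1.3), (74.6, 0.3), (74.0, 0.3), (73.4, -1.1)]
up 38.43 [ 0.3771 -0.0319  0.3588] F [-0.1 -0.1 -1. ] gap 0.003 gf 0.0
-120 [-0.2  1.1  2.2]; -100 [ 0.6 61.2 68.9]; -80 [67.1 68.1 69.3]; -60 [67.1 68.1 69.2]; -40 [67.  68.1 69.3]; -20 [67.  68.  69.2]; 0 [67.  68.1 69.1]; 20 [66.9 68.1 69.2]; 40 [67.1 68.1 69.1]; 60 [67.1 68.3 69.8]; 80 [60.2 68.6 70.5];
```

The lid is now level from front to back at 68 mm, against 67 mm nominal, so it is fully home. Handing in.

```bash
python3 -c "
from h import *
print(workorder.close_job())"
```

```text
the job is handed in; nothing more can be done
None
```

I laid the shorter brush bristles down in the kit's front compartment and snapped the lid shut, pressing twice because I eased off just short the first time; it measured level and fully home, and I handed the job in at about 38 s of the 69 s with the arm clear.

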